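Feel for a fan bush's blind hole and hold it hole-up

ROBOT

A 7-joint arm with a two-finger parallel gripper is mounted at the origin on the work surface. World frame = base frame: x ahead of the robot, y to its left, z up, the work surface at z = 0. Lengths are in m, angles in rad, forces in N, time in s.
With the tool pointing down it reaches from about 0.4 to 0.85 m from the base axis. Payload 10.4 kg.
Tool frame: the origin (TCP) lies between the finger pads; the fingertips stand ahead of it and the grasp point (between the pads) lies 6 mm ahead of it (finger_overhang is the z of the fingertips in the tool frame, in m); z points along the fingers, y is the direction in which the jaws open and shut (so a half turn about z gives the same grasp; the last joint's range is limited). The gripper opens to 85 mm and grips with 20 to 120 N. Pads are 22 mm wide; open, the fingers measure 114 mm over their backs; the gripper's body (76 mm by 85 mm) begins 54 mm behind the grasp point. The pads swing forward as they close: fully open they stand 13 mm farther back than shut.
Start: joints at [1.315, 0.332, -0.065, 1.46, 0.022, 1.35, -0.088], TCP at [0.144, -0.608, 0.256] pointing down, gripper open.
Joint ranges: [-2.6, 2.6], [-0.5, 2.12], [-1.47, 1.34], [0.16, 2.42], [-1.27, 4.41], [0.06, 2.06], [-2.6, 2.6]. Speed limits (rad/s): [2.22, 2.22, 2.79, 2.79, 3.14, 3.14, 3.14].

INTERFACE

Orientations are given as a unit quaternion [x, y, z, w].
In Python, from workcell import * gives the robot as it stands.
- The arm moves only by the shell command python3 -m creep 'ROWS' [FORCE]. ROWS is JSON, a list of rows, each a list of 7 numbers: the turn, a rotation vector about the tool's x, y, z in rad, then the shift along the tool's x, y, z in mm, then the closure in counts, from 0 (fully open) to 255 (shut). In form: [[wx, wy, wz, dx, dy, dz, claw], ...]. A call has 1 to 8 rows; each row shifts and turns the commanded pose from where the row before left it, along the tool's axes as they then stand; what a row does not reach is not made up. A row lasts 1/10 s, in which the tool goes at most 50 mm and 8.59 degrees, less where a joint would pass 70% of its speed; a pose out of reach is approached as far as the arm can. A call is refused whole if a number of a shift passes 50 or a number of a turn 0.15, either way. A call with a gripper value outside its range is refused whole. The fingers move at their own pace and stop on an object; FORCE is the grip in N (left out, the last holds). Time passes only in rows, so rows that do not move let the fingers close. It gives the time, the measured TCP pose, the force and the opening at its end, in the units of the state.
- get_obs(): the state, without advancing time (a new reading comes with each control period).
- camera(name): name is "side" or "top"; returns (picture, depth): 480x640x3 uint8, blue, green, red; 480x640 float32, m along the optical axis (not along the pixel's ray), 0 where there is no reading.
- camera_model(name): a dict with "camera_matrix" (3x3 intrinsics, pixels), "R" (3x3) and "t" (3): a world point X has camera coordinates R X + t. Camera axes: x right, y down, z forward; pixel columns grow to the right and rows downward; lengths in m; the calibration is good to about 2 mm. A picture is of the moment at which its call begins. camera_model takes no time and is no camera call.
- hand_in(): hands the job in, once; it reports no verdict.
The state is a dict: "clock": time; "joint_pos": joint angles; "joint_velocities": joint speeds; "tau": joint torques, N m; "position": TCP position; "ee_rot": TCP orientation; "ft_force": force on the tool from outside, world axes, zero at the start; "torque": the same for the moment, N m; "grip_width": opening from 0.0 (shut) to 1.0 (fully open).
Only numpy, scipy, OpenCV 4.12 (cv2) and the standard library are available. Lean on these libraries where they do the work, as an engineer would, in place of code of your own. Each camera call takes 0.05 s, during which the arm holds its last target.

TASK

Take the aluminium bush out of the red V-block and try one of its ends on the upright motor shaft, bush upright and centred over the shaft, to feel whether its blind hole is in that end: over the hole it drops down the shaft, on the solid end it stops at the shaft's tip. Then turn the bush so that the hole faces straight up and finish while still holding it still in the gripper like that, its lower end at least 10 cm above the bench and clear of everything, so that grease can be put in. Leave the spare bush in the grey V-block, and the jar, screwdriver and dish, where they are.

Things in the scene. Friction and masses are not known exactly. Their poses are not given: they have to be found in the camera images.
- bush_a_center (a point): aluminium bush, plain cylinder 36 mm across, 64 mm long, 110-225 g, lying level in either of the rack's two V-blocks. A blind hole (18 mm wide, 42 mm deep, on the axis) opens in ONE end; the other end is solid. This point is its middle; its x axis runs along the bush, towards an end that may be the solid or the hollow one, and the two bushes need not agree: find the hole by feel or by looking at the ends
- bush_b_center (a point): aluminium bush, plain cylinder 36 mm across, 64 mm long, 110-225 g, lying level in either of the rack's two V-blocks. A blind hole (18 mm wide, 42 mm deep, on the axis) opens in ONE end; the other end is solid. This point is its middle; its x axis runs along the bush, towards an end that may be the solid or the hollow one, and the two bushes need not agree: find the hole by feel or by looking at the ends
- berth_red (a point): fixed: the place of a bush seated in the red V-block: the middle of the bush, 60 mm above the bench. Its x axis runs along the groove. The block is 58 mm long (along the groove), 30 mm wide across (narrower than the bush: fingers pass on both sides), with 45 degree groove faces, open at both ends; a bush laid in it centres itself. The board round it is painted red
- berth_grey (a point): fixed: the same for the grey V-block, 140 mm beside the red one on the same rack; the spare bush lies there
- rack: fixed wooden base board, 100 x 225 x 12 mm, carrying the two V-blocks; origin under its centre, x along both grooves, the red block on a red painted patch 70 mm towards -y, the grey one 70 mm towards +y
- shaft_tip (a point): centre of the tip of the motor's upright steel shaft, 72 mm above the bench; z up. The shaft is 8 mm thick and stands 32 mm out of the motor
- motor: fixed: stripped fan motor, a dark steel drum 92 mm across and 40 mm high on a green 120 x 120 x 6 mm plate, shaft upright in the middle; origin under its centre
- jar: bystander: closed glass jar with a blue cap, 64 mm across, 85 mm high, loose; origin under its centre
- screwdriver: bystander: screwdriver lying on the bench, about 20 cm long, 30 mm or less high, loose; x axis along it
- dish: bystander: small steel bowl 80 mm across, 30 mm high, loose; origin under its centre
There are look-alikes about, which are no part of the job. Several things look just like the motor: the one meant starts farthest from the robot's base. What is shaped like the part that bears bush_b_center but orange is not meant.

How it is judged:
By the outcome, as a careful person would: the job done as asked, in the order asked, and still so for the second after the job is handed in, while the arm keeps its last pose, push and grip.
It also fails if it takes over 70 s, if anything falls off the work surface, if the arm or the gripper's body presses on something with over 40 N, if the wrist force passes 120 N, or if a joint passes its speed limit or range.

## Working session

There is one attempt and no reset: what is moved stays moved. The work goes in short steps, Python scripts to look and compute and a shell command to move; the robot and the scene stay as the last step left them, time stands still between calls to the robot, and variables do not carry over. Pictures are saved under pics/ and viewed, and the job is handed in when it is done.

```bash
ls; mkdir -p pics; python3 - <<'E'
from workcell import *
import cv2,numpy as np
o=get_obs();print({k:np.round(v,3) for k,v in o.items()})
import workcell;print([n for n in dir(workcell) if n[0]!='_'])
for n in("top","side"):
    p,d=camera(n);cv2.imwrite(f"pics/{n}0.png",p);np.save(f"{n}0.npy",d);m=camera_model(n);print(n,m)
E
```

```text
pics
{'clock': np.float64(0.0), 'joint_pos': array([ 1.315,  0.333, -0.065,  1.461,  0.022,  1.35 , -0.088]), 'joint_velocities': array([ 0.002,  0.   ,  0.001,  0.001,  0.002, -0.   , -0.001]), 'tau': array([-0.0000e+00, -6.2546e+01,  4.9000e-02, -3.9160e+01,  1.6000e-02,
        1.0000e-02,  0.0000e+00]), 'position': array([ 0.144, -0.608,  0.255]), 'ee_rot': array([ 0.993,  0.116, -0.   , -0.001]), 'ft_force': array([ 0.061,  0.027, -0.528]), 'torque': array([-0.009,  0.005,  0.004]), 'grip_width': np.float64(1.004)}
['MotionError', 'camera', 'camera_model', 'finger_overhang', 'get_obs', 'hand_in']
top {'camera_matrix': array([[504.37669798,   0.        , 318.1296266 ],
       [  0.        , 504.37669798, 242.62070013],
       [  0.        ,   0.        ,   1.        ]]), 'R': array([[ 0.00462304, -0.99994268, -0.0096569 ],
       [-0.98522299, -0.00290113, -0.17125199],
       [ 0.17121416,  0.01030591, -0.98517993]]), 't': array([0.02124246, 0.54526656, 1.19908832])}
side {'camera_matrix': array([[523.4354853 ,   0.        , 321.66792722],
       [  0.        , 523.4354853 , 241.07756516],
       [  0.        ,   0.        ,   1.        ]]), 'R': array([[-0.83267122, -0.55350738, -0.01697715],
       [-0.40586215,  0.63084372, -0.66129579],
       [ 0.37674203, -0.54375158, -0.7499331 ]]), 't': array([0.4764058 , 0.25233256, 1.29729217])}
```

View pics/top0.png

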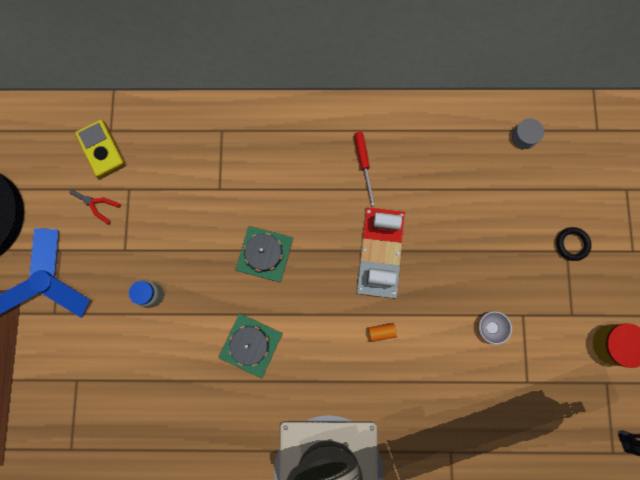

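View pics/side0.png

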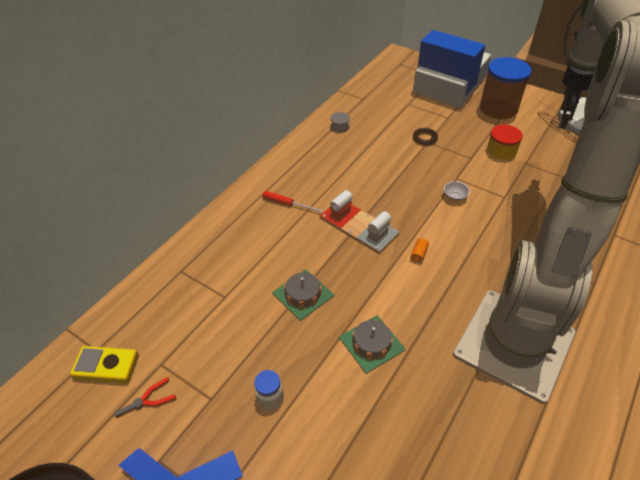

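The top view shows the rack with the red block's bush at about (388,221), the grey one's at (382,278), and the farther motor at (264,251). In the side view the red bush is at (342,202). I'll enlarge these.

```bash
python3 - <<'E'
import cv2,numpy as np
t=cv2.imread("pics/top0.png");s=cv2.imread("pics/side0.png")
a=cv2.resize(t[200:305,350:415],None,fx=5.5,fy=5.5,interpolation=cv2.INTER_CUBIC)
b=cv2.resize(t[220:285,230:300],None,fx=6,fy=6,interpolation=cv2.INTER_CUBIC)
cv2.imwrite("pics/c1.png",a);cv2.imwrite("pics/c2.png",b)
cv2.imwrite("pics/c3.png",cv2.resize(s[180:255,315:405],None,fx=8,fy=8,interpolation=cv2.INTER_CUBIC))
cv2.imwrite("pics/c4.png",cv2.resize(s[265:325,265:340],None,fx=8,fy=8,interpolation=cv2.INTER_CUBIC))
E
```

```text
(no output)
```

View pics/c1.png

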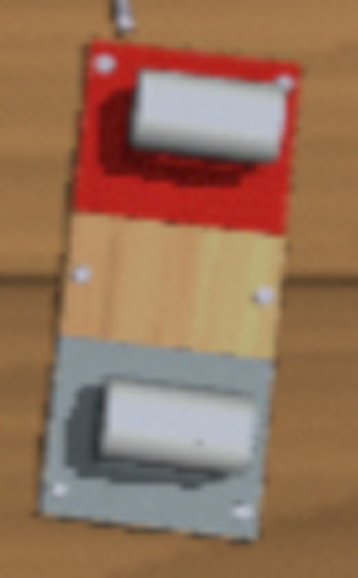

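View pics/c2.png

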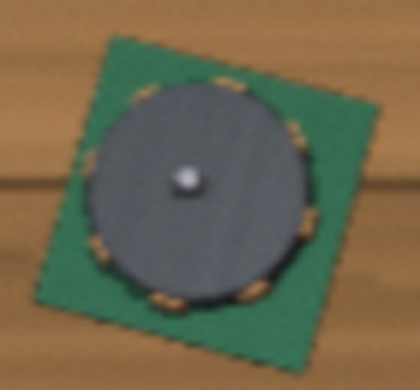

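View pics/c3.png

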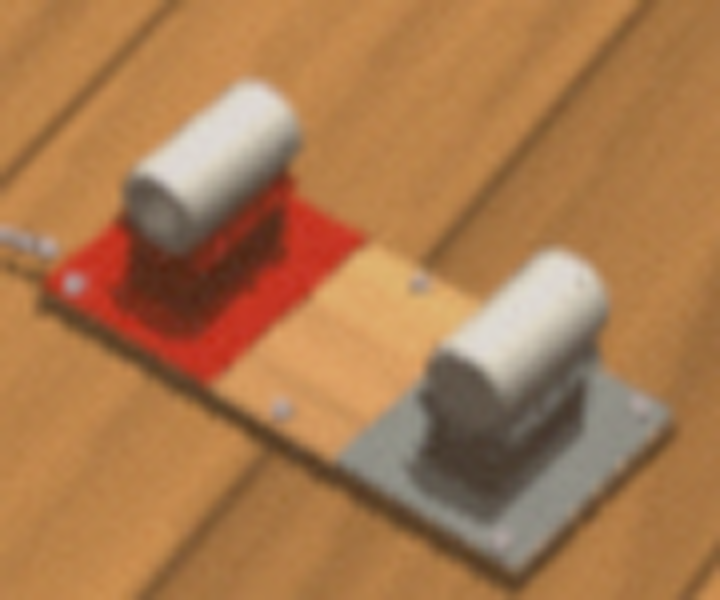

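View pics/c4.png

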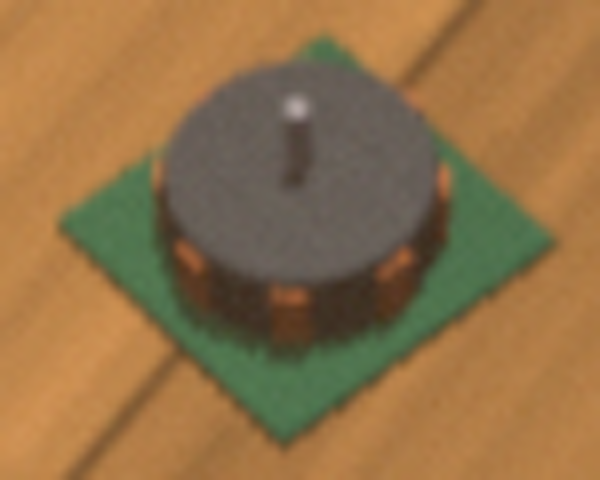

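```bash
cat > h.py <<'E'
from workcell import *
import cv2,numpy as np
from scipy.spatial.transform import Rotation as R
def ray(n,px):
    m=camera_model(n);K=m["camera_matrix"];Rm=m["R"];c=-Rm.T@m["t"]
    return c,Rm.T@np.linalg.inv(K)@np.array([px[0],px[1],1.])
def atz(n,px,z):
    c,d=ray(n,px);return c+d*(z-c[2])/d[2]
def tri(a,b):
    (c1,d1),(c2,d2)=ray("top",a),ray("side",b)
    d1/=np.linalg.norm(d1);d2/=np.linalg.norm(d2)
    s=np.linalg.lstsq(np.c_[d1,-d2],c2-c1,rcond=None)[0]
    p,q=c1+s[0]*d1,c2+s[1]*d2
    return (p+q)/2,np.linalg.norm(p-q)
def proj(n,X):
    m=camera_model(n);v=m["K"] if 0 else m["camera_matrix"]@(m["R"]@np.asarray(X)+m["t"]);return v[:2]/v[2]
def cr(p,f,o): return ((p[0]+.5)/f-.5+o[0],(p[1]+.5)/f-.5+o[1])
E
python3 - <<'E'
from h import *
np.set_printoptions(precision=4,suppress=True)
print(finger_overhang)
T=cr((187,179),6,(230,220));S=cr((297,104),8,(265,265))
print(tri(T,S),atz("top",T,.072),atz("side",S,.072))
o=(350,200);c=lambda p:cr(p,5.5,o)
e1,e2=c((136,109)),c((282,123))
a,b=atz("top",e1,.06),atz("top",e2,.06);print("bush",a,b,(a+b)/2,b-a,np.linalg.norm(b-a))
g1,g2=c((104,420)),c((252,433))
a2,b2=atz("top",g1,.06),atz("top",g2,.06);print("grey",a2,b2,(a2+b2)/2)
print("grey-red",(a2+b2)/2-(a+b)/2)
q=[atz("top",c(p),.012) for p in((90,42),(300,64),(256,538),(40,514))];print("plate",q,np.mean(q,0),q[1]-q[0],q[3]-q[0])
# side
s=lambda p:cr(p,8,(315,180))
a,b=atz("side",s((160,212)),.06),atz("side",s((265,122)),.06)
print("side",a,b,(a+b)/2)
E
```

```text
0.025
(array([0.5244, 0.162 , 0.0715]), np.float64(0.001107989126382373)) [0.5238 0.1617 0.072 ] [0.5247 0.1625 0.072 ]
bush [ 0.6014 -0.1149  0.06  ] [ 0.5951 -0.18    0.06  ] [ 0.5982 -0.1474  0.06  ] [-0.0062 -0.0651  0.    ] 0.06539954698584441
grey [ 0.4616 -0.0988  0.06  ] [ 0.4561 -0.1636  0.06  ] [ 0.4589 -0.1312  0.06  ]
grey-red [-0.1394  0.0162  0.    ]
plate [array([ 0.644 , -0.0988,  0.012 ]), array([ 0.6337, -0.1966,  0.012 ]), array([ 0.4134, -0.1713,  0.012 ]), array([ 0.4238, -0.0736,  0.012 ])] [ 0.5287 -0.1351  0.012 ] [-0.0103 -0.0977  0.    ] [-0.2202  0.0252  0.    ]
side [ 0.601  -0.1138  0.06  ] [ 0.5937 -0.1753  0.06  ] [ 0.5973 -0.1446  0.06  ]
```

```bash
cat >> h.py <<'E'
np.set_printoptions(precision=4,suppress=True)
def rem(pos=None,tx=None,tz=None,zoff=0.006):
    "remaining rotvec and shift (mm) in tool axes so that GRASP POINT reaches pos with tool x=tx, z=tz"
    o=get_obs();Rc=R.from_quat(o["ee_rot"]);p=np.array(o["position"])
    M=Rc.as_matrix()
    if tz is not None:
        z=np.array(tz,float);z/=np.linalg.norm(z);x=np.array(tx,float);x-=x@z*z;x/=np.linalg.norm(x)
        Mt=np.c_[x,np.cross(z,x),z]
    else: Mt=M
    print("t",round(float(o["clock"]),2),"grasp",p+zoff*M[:,2],"q",np.round(o["joint_pos"],2),"F",np.round(o["ft_force"],1),"g",round(float(o["grip_width"]),3))
    print("toolx",M[:,0],"y",M[:,1],"z",M[:,2])
    print("turn",(Rc.inv()*R.from_matrix(Mt)).as_rotvec())
    if pos is not None: print("shift mm (current axes)",M.T@(np.array(pos)-(p+zoff*Mt[:,2]))*1000)
E
python3 - <<'E'
import cv2
s=cv2.imread("pics/side0.png")
c=s[190:245,325:400].astype(float);c=((c-30)*1.6).clip(0,255).astype('uint8')
cv2.imwrite("pics/c5.png",cv2.resize(c,None,fx=10,fy=10,interpolation=cv2.INTER_LANCZOS4))
E
python3 -m creep '[[0,0,-0.1,41,-23,0,0],[0,0,-0.1,43,-19,0,0],[0,0,-0.1,45,-14,0,0],[0,0,-0.1,46,-10,0,0],[0,0,-0.1,47,-5,0,0],[0,0,-0.1,47,0,0,0],[0,0,-0.1,47,4,0,0],[0,0,-0.1,46,9,0,0]]'
python3 -m creep '[[0,0,-0.1,45,13,0,0],[0,0,-0.1,43,18,0,0],[0,0,-0.1,41,22,0,0],[0,0,-0.1,39,26,0,0],[0,0,0,0,0,0,0]]'
python3 -c "
from h import *
rem([.598,-.146,.2],[.108,.994,0],[0,0,-1])"
```

```text
clock: 0.9
position: [0.4228, -0.3522, 0.2562]
ee_rot: [0.869, 0.495, -0.0, -0.0]
ft_force: [1.5, -0.1, 0.3]
grip_width: 1.0
clock: 1.4
position: [0.5631, -0.2202, 0.2558]
ee_rot: [0.75, 0.661, 0.002, -0.001]
ft_force: [-0.4, -0.1, 0.0]
grip_width: 0.999
t 1.4 grasp [ 0.5631 -0.2202  0.2498] q [ 0.73  0.34 -0.54  1.5   0.17  1.36  0.05] F [-0.4 -0.1  0. ] g 0.999
toolx [0.1248 0.9922 0.0041] y [ 0.9922 -0.1249  0.0007] z [ 0.0012  0.004  -1.    ]
turn [ 0.0008 -0.0041 -0.017 ]
shift mm (current axes) [77.8091 25.2884 50.1084]
```

View pics/c5.png

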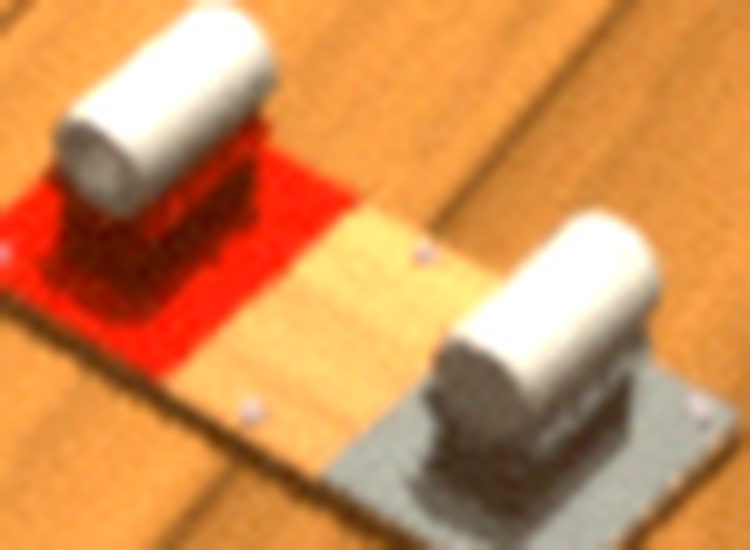

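The enlarged side crop shows the red bush's +y end at (95,170) with a light round patch, unlike the plain grey end at (480,395). So the hole is probably in that end, which I'll check later. Next I'll test which way the wrist tilts.

```bash
python3 -m creep '[[0,0,-0.017,39,13,0,0],[0,0,0,39,13,0,0],[0,0.15,0,0,0,0,0],[0,0.15,0,0,0,0,0],[0,0.15,0,0,0,0,0],[0,0.15,0,0,0,0,0]]'
python3 -c "
from h import *
rem([.598,-.146,.2],[.108,.994,0],[0,0,-1])"
```

```text
clock: 2.0
position: [0.5955, -0.1539, 0.2571]
ee_rot: [0.715, 0.633, 0.224, -0.197]
ft_force: [-0.3, -0.5, -0.9]
grip_width: 1.0
t 2.0 grasp [ 0.5959 -0.1506  0.2521] q [ 0.91  0.53 -0.64  1.4  -0.29  1.44  0.25] F [-0.3 -0.5 -0.9] g 1.0
toolx [0.0988 0.8164 0.5689] y [ 0.9926 -0.1215  0.0019] z [ 0.0707  0.5645 -0.8224]
turn [ 0.006  -0.6052 -0.0126]
shift mm (current axes) [-22.3236   1.3991  46.6563]
```

```bash
python3 - <<'E'
from h import *
d=np.load("side0.npy");m=camera_model("side");K=m["camera_matrix"];c=-m["R"].T@m["t"]
def pts(u0,u1,v0,v1,ctr,ax):
    # signed distance along axis from centre
    for v in range(v0,v1):
        row=[]
        for u in range(u0,u1):
            z=d[v,u];X=m["R"].T@(np.linalg.inv(K)@[u,v,1]*z-m["t"])
            row.append("%4d"%round(1000*(X-ctr)@ax) if z>0 else " -- ")
        print(v," ".join(row))
ax=np.array([.108,.994,0])
print("red");pts(328,345,198,214,np.array([.598,-.146,.06]),ax)
print("grey");pts(366,384,219,236,np.array([.459,-.13,.06]),ax)
E
```

```text
red
198  -34  -27  -35  -37  -38  -38  -46   14   15   14   11   14   11    7    5    4    1
199  -27  -26  -26  -32  -35  -39   20   20   22   16   18   17   12   11    7    7    4
200  -19  -20  -26  -29  -27   25   28   24   26   21   20   19   15   13   13    7    4
201  -22  -18  -27  -25   30   31   29   30   30   28   22   22   18   16   17   11    7
202  -17  -19  -16   35   38   34   35   32   28   28   24   24   22   14   15   13   10
203  -15  -13   31   33   34   32   39   36   32   32   31   26   23   18   18   11    7
204   -8  -12   37   32   35   27   36   34   40   33   30   32   24   21   18   18   10
205   -5   -8   36   35   36   27   30   39   35   33   32   34   28   22   19   17   14
206    0   -3   -6   33   35   26   25   26   34   32   36   30   29   22   16   15    9
207    2   -2   34   37   38   31   28   29   26   34   37   32   29   26   18   11    8
208   13   13   33   34   36   34   30   30   29   33   34   37   31   26   16   13   13
209   17   14   37   37   31   33   36   35   36   35   32   33   35   22   20   16   10
210   24   18   18   35   39
[... 1230 characters left out ...]
35   34   35   28   24   24   18   15    6
229   11   34   35   32   34   37   35   34   34   37   39   35   34   28   22   20    6    8
230   13   37   40   38   38   41   36   34   38   36   36   35   34   28   22   13   14   10
231   18   17   37   37   36   33   36   37   33   37   31   34   34   22   20   14   13    8
232   20   17   34   36   35   34   39   35   35   36   38   37   28   25   21   19   18    1
233   23   20   33   35   39   35   31   37   38   36   35   35   28   28   27   23    8    2
234   23   22   36   33   34   34   32   31   32   34   36   36   32   26   24    8    6    4
235   33   24   33   37   36   34   36   33   36   32   34   35   35   31   14   10    8   -4
```

The side depth map shows a recess of 5–9 mm in the middle of the red bush's +y face (columns 333–336, rows 204–208), so the hole is there. I'll grasp with the tool tilted back about 40°. A 90° turn then puts the hole up, with the solid end going down to the shaft.

```bash
python3 -m creep '[[0,-0.15,0,0,0,0,0],[0,-0.15,0,0,0,0,0],[0,-0.15,0,0,0,0,0],[0,-0.15,0,0,0,0,0],[0,-0.15,0,0,0,0,0],[0,-0.15,0,0,0,0,0],[0,-0.15,0,0,0,0,0],[0,-0.15,0,0,0,0,0]]'
python3 -m creep '[[0,-0.1,0,0,0,0,0],[0,0,0,0,0,0,0]]'
python3 -c "
from h import *
a=np.array([.108,.994,0]);Z=np.array([0,0,1]);s,c=np.sin(.7),np.cos(.7)
tz=-s*a-c*Z;tx=c*a-s*Z
rem(np.array([.598,-.146,.06])-.12*tz,tx,tz)"
```

```text
clock: 2.8
position: [0.5957, -0.153, 0.2574]
ee_rot: [0.714, 0.633, -0.222, 0.199]
ft_force: [0.4, -0.1, -0.7]
grip_width: 1.001
clock: 3.0
position: [0.5951, -0.15, 0.2539]
ee_rot: [0.701, 0.625, -0.258, 0.227]
ft_force: [-1.5, 0.4, -1.6]
grip_width: 1.0
t 3.0 grasp [ 0.5947 -0.1539  0.2493] q [ 0.21  0.42 -0.47  1.55  0.83  1.56 -0.53] F [-1.5  0.4 -1.6] g 1.0
toolx [ 0.085   0.7595 -0.645 ] y [ 0.9934 -0.1149 -0.0044] z [-0.0775 -0.6403 -0.7642]
turn [-0.0079  0.001  -0.0025]
shift mm (current axes) [128.227    2.2503  19.3651]
```

```bash
python3 -m creep '[[0,0,0,40,1,6,0],[0,0,0,44,1,7,0],[0,0,0,44,0,6,0],[0,0,0,0,0,0,0],[0,0,0,0,0,0,0]]' 60
python3 - <<'E'
from h import *
a=np.array([.108,.994,0]);Z=np.array([0,0,1]);s,c=np.sin(.7),np.cos(.7)
tz=-s*a-c*Z;tx=c*a-s*Z
rem(np.array([.598,-.146,.06]),tx,tz)
for n in("top","side"):
    p,d=camera(n);u,v=proj(n,[.598,-.146,.1]);u,v=int(u),int(v)
    cv2.imwrite(f"pics/{n}1.png",cv2.resize(p[v-50:v+50,u-65:u+65],None,fx=6,fy=6,interpolation=cv2.INTER_CUBIC))
E
```

```text
clock: 3.5
position: [0.6076, -0.0694, 0.159]
ee_rot: [0.704, 0.623, -0.257, 0.226]
ft_force: [0.9, -1.3, 0.8]
grip_width: 0.999
t 3.5 grasp [ 0.6071 -0.0732  0.1544] q [ 0.09  0.57 -0.49  1.56  0.85  1.53 -0.75] F [ 0.9 -1.3  0.8] g 0.999
toolx [ 0.0922  0.7603 -0.643 ] y [ 0.9926 -0.1217 -0.0015] z [-0.0794 -0.638  -0.7659]
turn [-0.01   -0.0016 -0.0096]
shift mm (current axes) [  4.4972  -0.064  119.4285]
```

View pics/top1.png

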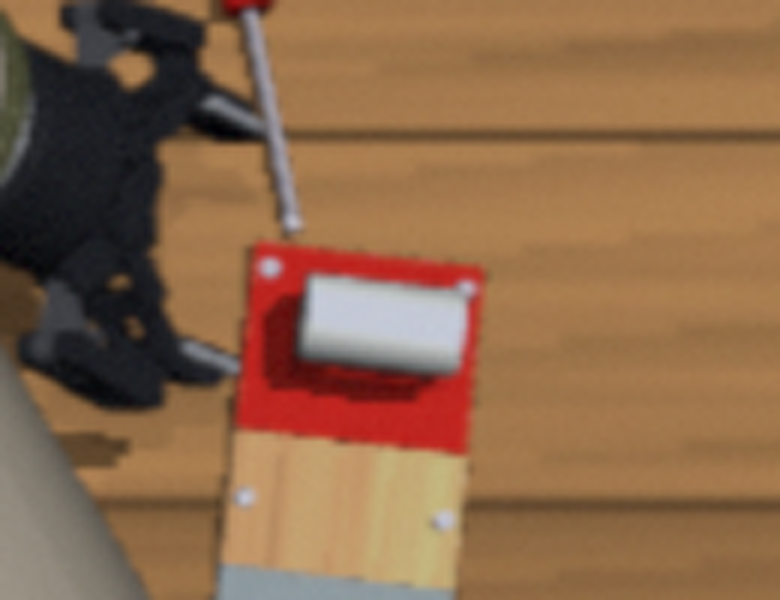

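View pics/side1.png

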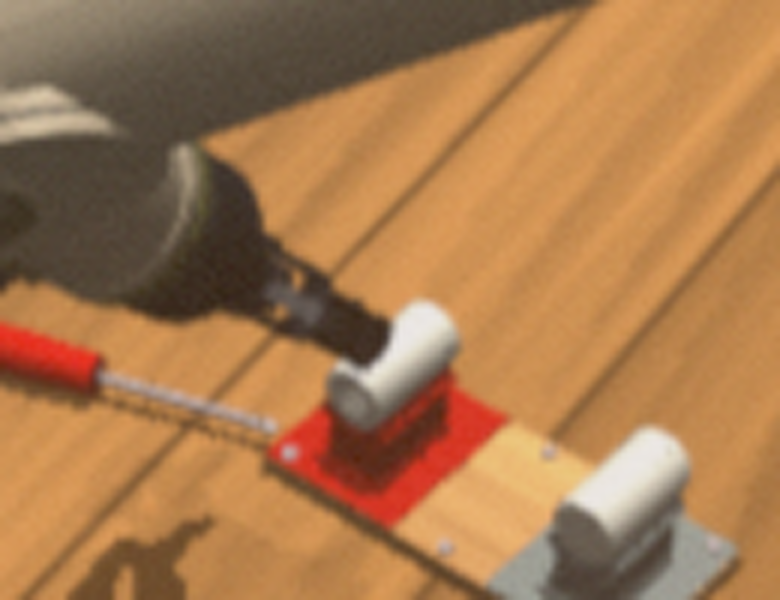

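Both views show the jaws straddling the bush's line, which is at (385,325) in the top crop, with the screwdriver clear below. Going in.

```bash
python3 -m creep '[[-0.01,0,-0.01,2,0,35,0],[0,0,0,2,0,35,0],[0,0,0,0,0,30,0],[0,0,0,0,0,20,0],[0,0,0,0,0,0,0],[0,0,0,0,0,0,0]]' 60
python3 - <<'E'
from h import *
a=np.array([.108,.994,0]);Z=np.array([0,0,1]);s,c=np.sin(.7),np.cos(.7)
tz=-s*a-c*Z;tx=c*a-s*Z
rem(np.array([.598,-.146,.06]),tx,tz)
for n in("top","side"):
    p,d=camera(n);u,v=proj(n,[.598,-.146,.1]);u,v=int(u),int(v)
    cv2.imwrite(f"pics/{n}2.png",cv2.resize(p[v-50:v+50,u-65:u+65],None,fx=6,fy=6,interpolation=cv2.INTER_CUBIC))
E
```

```text
clock: 4.2
position: [0.6001, -0.1423, 0.0662]
ee_rot: [0.699, 0.627, -0.254, 0.23]
ft_force: [-0.4, 0.2, -0.2]
grip_width: 0.996
t 4.2 grasp [ 0.5997 -0.1461  0.0616] q [ 0.16  0.64 -0.44  1.67  0.94  1.34 -0.79] F [-0.4  0.2 -0.2] g 0.996
toolx [ 0.0839  0.7606 -0.6438] y [ 0.9942 -0.1073  0.0027] z [-0.067  -0.6403 -0.7652]
turn [ 0.0025 -0.0005 -0.0012]
shift mm (current axes) [ 0.9748 -1.6611  1.2656]
```

View pics/top2.png

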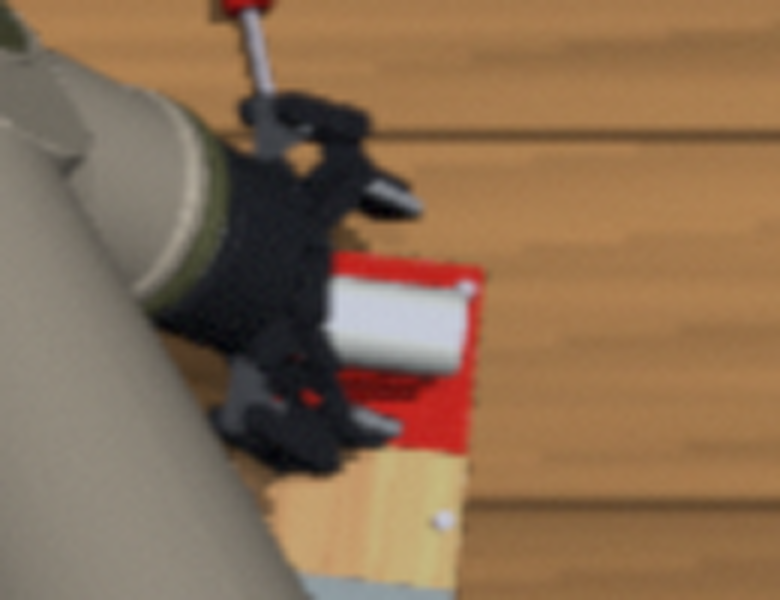

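View pics/side2.png

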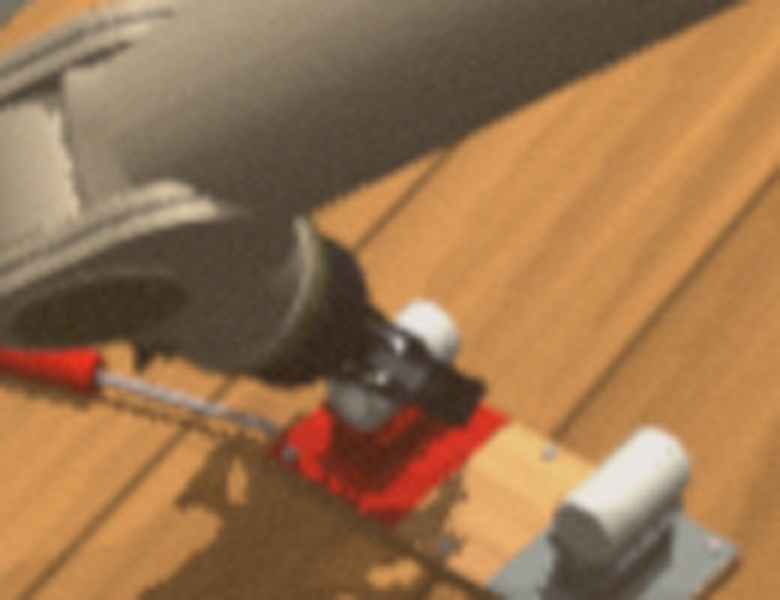

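The jaws straddle the bush, their tips at (410,200) and (385,425) in the top crop, about 2–3 mm too far towards +x. I'll nudge back and close.

```bash
python3 -m creep '[[0,0,0,1,-2.5,1,0],[0,0,0,0,0,0,60],[0,0,0,0,0,0,100],[0,0,0,0,0,0,140],[0,0,0,0,0,0,180],[0,0,0,0,0,0,255],[0,0,0,0,0,0,255],[0,0,0,0,0,0,255]]' 60
python3 -m creep '[[0,0,0,0,0,0,255],[0,0,0,0,0,0,255],[0,0,0,0,0,0,255]]' 80
python3 -c "
from h import *
rem()"
```

```text
clock: 5.1
position: [0.5978, -0.1414, 0.0643]
ee_rot: [0.699, 0.628, -0.254, 0.23]
ft_force: [1.5, 2.8, 5.6]
grip_width: 0.425
clock: 5.4
position: [0.5979, -0.1412, 0.0645]
ee_rot: [0.699, 0.628, -0.254, 0.23]
ft_force: [0.5, 3.9, 6.3]
grip_width: 0.417
t 5.4 grasp [ 0.5975 -0.1451  0.0599] q [ 0.16  0.64 -0.44  1.67  0.95  1.34 -0.79] F [0.5 3.9 6.3] g 0.417
toolx [ 0.0828  0.7606 -0.6439] y [ 0.9944 -0.1056  0.0031] z [-0.0657 -0.6406 -0.7651]
turn [-0. -0. -0.]
```

```bash
python3 -m creep '[[0,0,0,-6,0,-8,255],[0,0,0,-13,0,-15,255],[0,0,0,-19,0,-23,255],[0,0,0,-26,0,-31,255],[0,0,0,-26,0,-31,255],[0,0,0,-26,0,-31,255],[0,0,0,0,0,0,255],[0,0,0,0,0,0,255]]' 80
python3 - <<'E'
from h import *
rem()
for n in("top","side"):
    p,d=camera(n);cv2.imwrite(f"pics/{n}3.png",p[100:400,150:550])
E
```

```text
clock: 6.2
position: [0.5968, -0.141, 0.2454]
ee_rot: [0.699, 0.627, -0.254, 0.23]
ft_force: [-0.7, -0.5, -1.9]
grip_width: 0.403
t 6.2 grasp [ 0.5964 -0.1449  0.2408] q [ 0.2   0.43 -0.48  1.56  0.83  1.55 -0.55] F [-0.7 -0.5 -1.9] g 0.403
toolx [ 0.0836  0.7605 -0.6439] y [ 0.9943 -0.107   0.0027] z [-0.0668 -0.6404 -0.7651]
turn [ 0. -0. -0.]
```

View pics/side3.png

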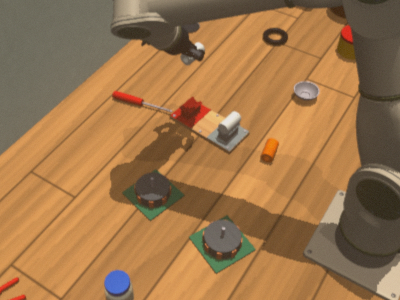

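The side view shows the bush lifted in the gripper at (198,50) and the red block empty at (190,110). Now the 90° turn that puts the hole up.

```bash
python3 -m creep '[[0,0.14,0,0,0,0,255],[0,0.14,0,0,0,0,255],[0,0.14,0,0,0,0,255],[0,0.14,0,0,0,0,255],[0,0.14,0,0,0,0,255],[0,0.14,0,0,0,0,255],[0,0.14,0,0,0,0,255],[0,0.14,0,0,0,0,255]]' 80
python3 -m creep '[[0,0.14,0,0,0,0,255],[0,0.14,0,0,0,0,255],[0,0.14,0,0,0,0,255],[0,0.03,0,0,0,0,255],[0,0,0,0,0,0,255],[0,0,0,0,0,0,255]]' 80
python3 - <<'E'
from h import *
a=np.array([.108,.994,0]);Z=np.array([0,0,1]);s,c=np.sin(.7),np.cos(.7)
tx=s*a+c*Z;tz=c*a-s*Z
rem([.5242,.162,.2],tx,tz)
E
```

```text
clock: 7.1
position: [0.5965, -0.1416, 0.244]
ee_rot: [0.727, 0.653, 0.157, -0.141]
ft_force: [0.9, 0.1, -3.2]
grip_width: 0.404
clock: 7.7
position: [0.5971, -0.1397, 0.2449]
ee_rot: [0.674, 0.607, 0.313, -0.281]
ft_force: [-0.3, 0.7, -1.8]
grip_width: 0.406
t 7.7 grasp [ 0.5976 -0.1352  0.241 ] q [ 0.98  0.65 -0.68  1.39 -0.44  1.48  0.35] F [-0.3  0.7 -1.8] g 0.406
toolx [0.0664 0.6432 0.7628] y [ 0.9945 -0.1045  0.0015] z [ 0.0807  0.7585 -0.6466]
turn [-0.0017  0.0031  0.0034]
shift mm (current axes) [ 154.9671 -104.0881  246.0268]
```

```bash
python3 -m creep '[[0,0,0,10,-7,16,255],[0,0,0,22,-15,35,255],[0,0,0,25,-16,40,255],[0,0,0,26,-17,42,255],[0,0,0,25,-17,40,255],[0,0,0,24,-16,38,255],[0,0,0,15,-11,24,255],[0,0,0,8,-5,11,255]]' 80
python3 -m creep '[[0,0,0,0,0,0,255],[0,0,0,0,0,0,255],[0,0,0,0,0,0,255]]' 80
python3 - <<'E'
from h import *
a=np.array([.108,.994,0]);Z=np.array([0,0,1]);s,c=np.sin(.7),np.cos(.7)
tx=s*a+c*Z;tz=c*a-s*Z
rem([.5242,.162,.2],tx,tz)
for n in("top","side"):
    p,d=camera(n);np.save(f"{n}4.npy",d);cv2.imwrite(f"pics/{n}4f.png",p);u,v=proj(n,[.524,.162,.15]);u,v=int(u),int(v);print(n,u-65,v-50)
    cv2.imwrite(f"pics/{n}4.png",cv2.resize(p[v-50:v+50,u-65:u+65],None,fx=6,fy=6,interpolation=cv2.INTER_CUBIC))
E
```

```text
clock: 8.5
position: [0.5223, 0.1588, 0.205]
ee_rot: [0.672, 0.61, 0.312, -0.281]
ft_force: [0.4, -0.2, -1.6]
grip_width: 0.405
clock: 8.8
position: [0.5258, 0.1524, 0.2048]
ee_rot: [0.675, 0.606, 0.314, -0.28]
ft_force: [-0.0, 0.1, -2.3]
grip_width: 0.403
t 8.8 grasp [0.5264 0.1569 0.201 ] q [ 0.87  0.38 -0.9   1.91 -0.69  1.02  0.29] F [-0.   0.1 -2.3] g 0.403
toolx [0.0684 0.642  0.7636] y [ 0.9941 -0.1088  0.0025] z [ 0.0847  0.7589 -0.6457]
turn [0.0022 0.0018 0.0014]
shift mm (current axes) [ 2.3604 -2.6848  4.2955]
top 191 193
side 235 208
```

View pics/top4.png

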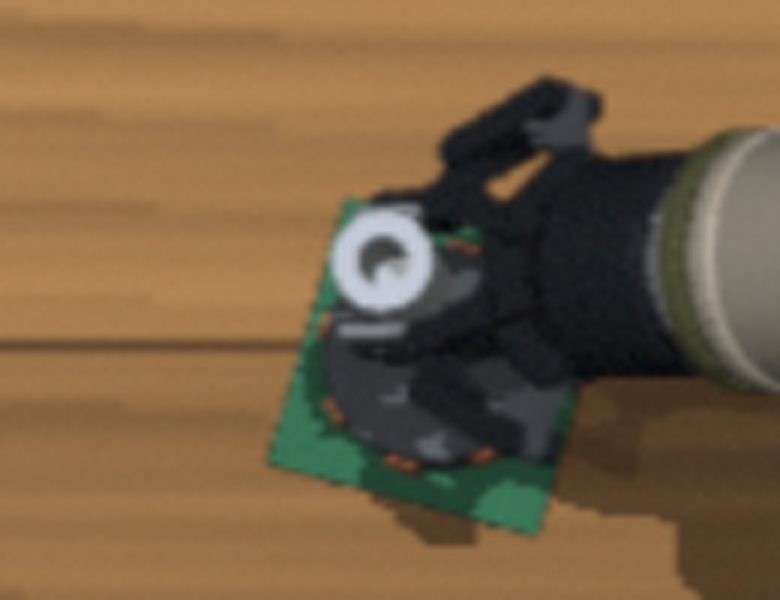

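View pics/side4.png

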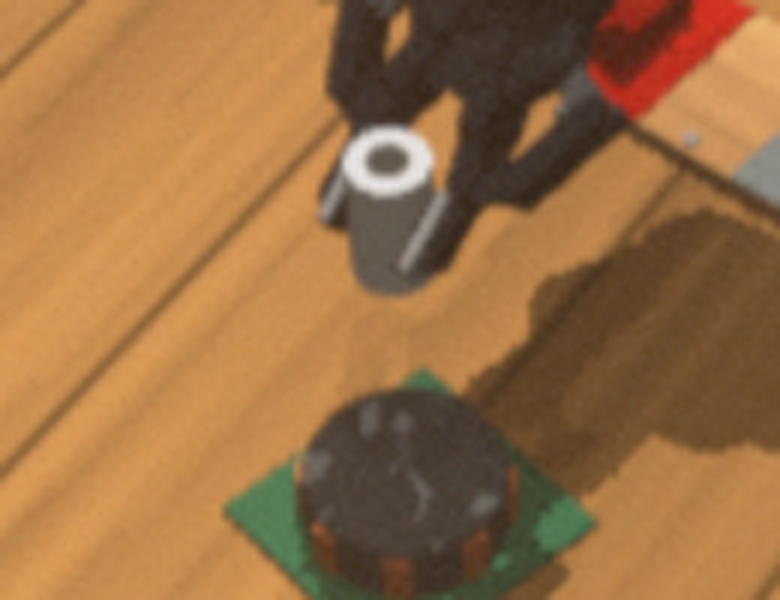

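The top view shows the hole (dark centre at (382,258) of the bright ring) facing up, and the bush looks upright in the side view, its ring at (388,161). Now I'll measure where the bush sits relative to the shaft.

```bash
python3 - <<'E'
from h import *
T=cr((382,260),6,(191,193));S=cr((388,161),6,(235,208))
X,e=tri(T,S);print("ring top",X,e)
o=get_obs();M=R.from_quat(o["ee_rot"]).as_matrix();print("rel world to TCP",X-o["position"])
# expected side outline for upright bush centre at X-32mm
tip=np.array([.5242,.162,.072])
def ell(n,c,ax,r=.018):
    x=np.cross(ax,[1,0,0.]);x/=np.linalg.norm(x);y=np.cross(ax,x)
    return np.array([proj(n,c+r*(np.cos(t)*x+np.sin(t)*y)) for t in np.linspace(0,2*np.pi,40)])
for n,off in(("side",(235,208)),("top",(191,193))):
    im=cv2.imread(f"pics/{n}4.png")
    for ax,col in(((0,0,1.),(0,0,255)),):
        ax=np.array(ax)
        for c in(X,X-.064*ax):
            P=((ell(n,c,ax)-off+.5)*6-.5).astype(int);cv2.polylines(im,[P],True,col,1)
    q=((proj(n,tip)-off+.5)*6-.5).astype(int);cv2.circle(im,tuple(map(int,q)),4,(255,0,255),1)
    cv2.imwrite(f"pics/{n}4o.png",im)
E
```

```text
ring top [0.5273 0.1562 0.2308] 6.668983387007505e-05
rel world to TCP [0.0017 0.0036 0.0261]
```

View pics/side4o.png

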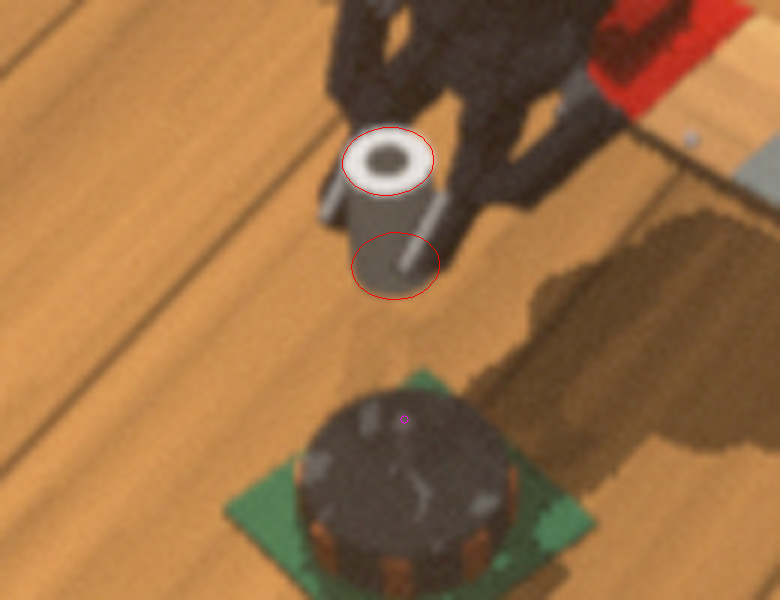

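View pics/top4o.png

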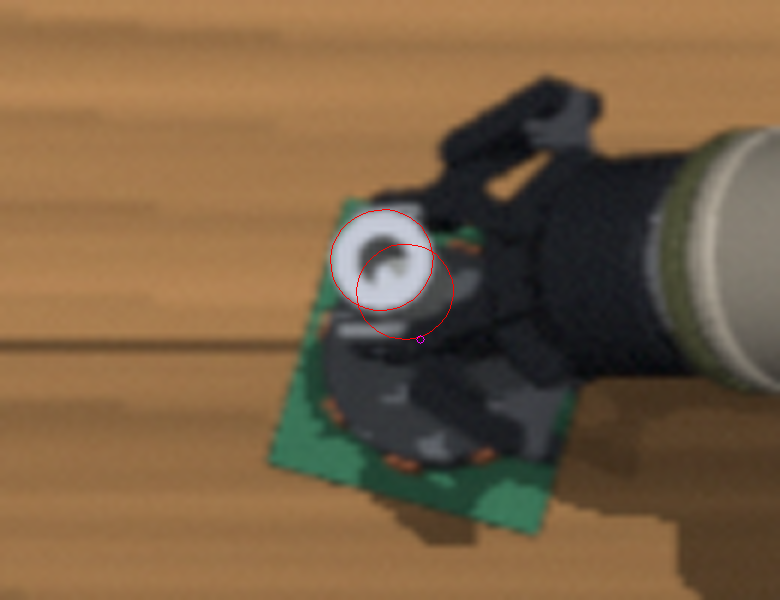

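The overlay puts the bush upright to within about 1°, its centre 6–7 mm from the shaft axis. I'll centre it and come down to about 10 mm above the tip.

```bash
python3 -m creep '[[0,0,0,2,-4,4,255],[0,0,0,-12,0,11,255],[0,0,0,-17,0,15,255],[0,0,0,-17,0,15,255],[0,0,0,-12,0,10,255],[0,0,0,-5,0,4,255],[0,0,0,0,0,0,255],[0,0,0,0,0,0,255]]' 80
python3 - <<'E'
from h import *
a=np.array([.108,.994,0]);Z=np.array([0,0,1]);s,c=np.sin(.7),np.cos(.7)
rem([.5233,.1627,.115],s*a+c*Z,c*a-s*Z)
for n in("top","side"):
    p,d=camera(n);cv2.imwrite(f"pics/{n}5f.png",p);u,v=proj(n,[.524,.162,.1]);u,v=int(u),int(v);print(n,u-65,v-50)
    cv2.imwrite(f"pics/{n}5.png",cv2.resize(p[v-50:v+50,u-65:u+65],None,fx=6,fy=6,interpolation=cv2.INTER_CUBIC))
E
```

```text
clock: 9.7
position: [0.5219, 0.1602, 0.1207]
ee_rot: [0.674, 0.606, 0.314, -0.281]
ft_force: [-0.5, -0.0, -1.7]
grip_width: 0.406
t 9.7 grasp [0.5223 0.1647 0.1168] q [ 0.82  0.52 -0.87  1.97 -0.65  0.86  0.38] F [-0.5 -0.  -1.7] g 0.406
toolx [0.0674 0.6411 0.7645] y [ 0.9943 -0.1068  0.0019] z [ 0.0829  0.76   -0.6447]
turn [0.0003 0.0005 0.0022]
shift mm (current axes) [-2.611   1.1601 -0.3056]
top 194 197
side 236 220
```

View pics/top5.png

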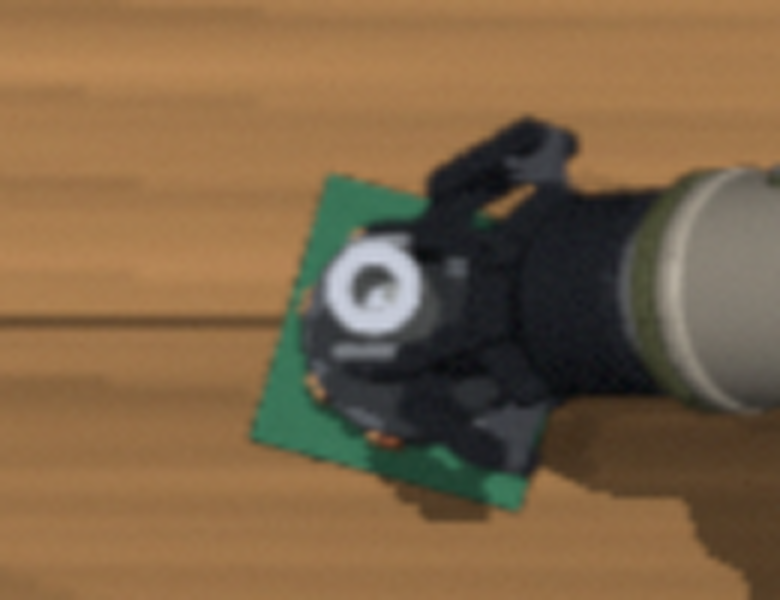

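View pics/side5.png

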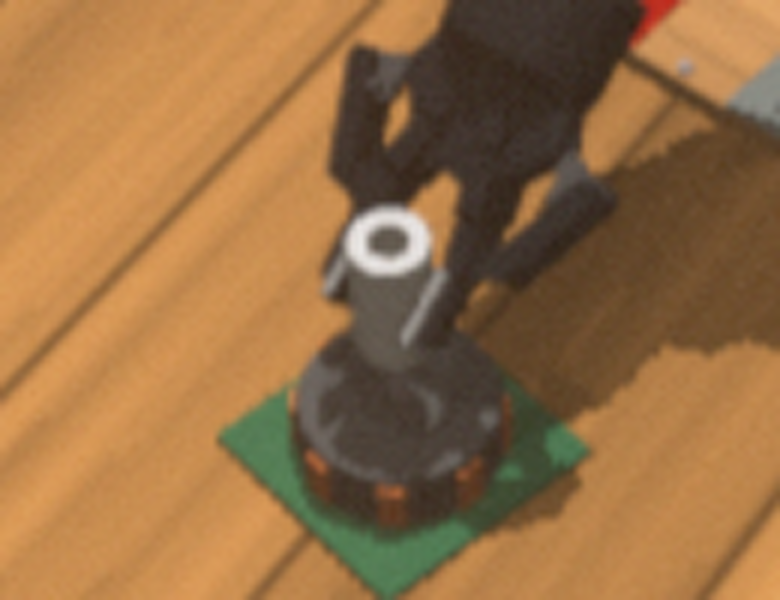

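The bush is over the shaft with the hole up. Its ring centre is at (373,287) in the top crop and (388,241) in the side crop.

```bash
python3 - <<'E'
from h import *
X,e=tri(cr((373,287),6,(194,197)),cr((388,241),6,(236,220)));print("ring top",X,e)
o=get_obs();M=R.from_quat(o["ee_rot"]).as_matrix();print(X-o["position"])
d=np.array([.5242,.162,X[2]-.007])-X;print(M.T@d*1000, M.T@[0,0,-1])
E
```

```text
ring top [0.5235 0.164  0.1468] 0.00042878859565035254
[0.0015 0.004  0.0261]
[-6.6132  0.8962  3.0213] [-0.7641 -0.0026  0.6451]
```

```bash
python3 -m creep '[[0,0,0,-3,1,1,255],[0,0,0,-3,0,2,255],[0,0,0,0,0,0,255],[0,0,0,0,0,0,255]]' 80
python3 -m creep '[[0,0,0,-0.8,0,0.6,255],[0,0,0,0,0,0,255],[0,0,0,-0.8,0,0.6,255],[0,0,0,0,0,0,255],[0,0,0,0,0,0,255]]'
python3 -m creep '[[0,0,0,-0.8,0,0.6,255],[0,0,0,0,0,0,255],[0,0,0,0,0,0,255]]'
python3 -m creep '[[0,0,0,-0.8,0,0.6,255],[0,0,0,0,0,0,255],[0,0,0,0,0,0,255]]'
```

```text
clock: 10.2
position: [0.5223, 0.1585, 0.1134]
ee_rot: [0.674, 0.606, 0.314, -0.281]
ft_force: [-0.7, 0.6, -1.8]
grip_width: 0.405
clock: 10.7
position: [0.5223, 0.1583, 0.1114]
ee_rot: [0.674, 0.606, 0.314, -0.281]
ft_force: [0.4, 0.4, -2.2]
grip_width: 0.404
clock: 11.0
position: [0.5223, 0.1583, 0.1104]
ee_rot: [0.674, 0.606, 0.314, -0.281]
ft_force: [-0.7, 0.5, -2.1]
grip_width: 0.405
clock: 11.3
position: [0.5223, 0.1582, 0.1094]
ee_rot: [0.674, 0.606, 0.314, -0.281]
ft_force: [-0.4, 0.3, -2.8]
grip_width: 0.409
```

```bash
python3 -m creep '[[0,0,0,-0.8,0,0.6,255],[0,0,0,0,0,0,255],[0,0,0,0,0,0,255]]'
python3 -m creep '[[0,0,0,-0.4,0,0.3,255],[0,0,0,0,0,0,255],[0,0,0,0,0,0,255]]'
```

```text
clock: 11.6
position: [0.5223, 0.1582, 0.1084]
ee_rot: [0.674, 0.606, 0.314, -0.281]
ft_force: [0.4, 1.1, -2.5]
grip_width: 0.403
clock: 11.9
position: [0.5223, 0.1581, 0.1079]
ee_rot: [0.674, 0.606, 0.314, -0.281]
ft_force: [0.2, 0.3, -2.0]
grip_width: 0.406
```

```bash
python3 -m creep '[[0,0,0,-0.4,0,0.3,255],[0,0,0,0,0,0,255],[0,0,0,0,0,0,255]]'
python3 -m creep '[[0,0,0,-0.4,0,0.3,255],[0,0,0,0,0,0,255],[0,0,0,0,0,0,255]]'
```

```text
clock: 12.2
position: [0.5223, 0.1581, 0.1074]
ee_rot: [0.674, 0.606, 0.314, -0.281]
ft_force: [-0.1, -0.5, -1.6]
grip_width: 0.406
clock: 12.5
position: [0.5224, 0.1582, 0.1073]
ee_rot: [0.674, 0.606, 0.314, -0.281]
ft_force: [-1.9, -1.4, 4.7]
grip_width: 0.401
```

```bash
python3 -m creep '[[0,0,0,-0.4,0,0.3,255],[0,0,0,0,0,0,255],[0,0,0,0,0,0,255]]'
python3 - <<'E'
from h import *
for n in("top","side"):
    p,d=camera(n);u,v=proj(n,[.524,.162,.1]);u,v=int(u),int(v);print(n,u-65,v-50)
    cv2.imwrite(f"pics/{n}6.png",cv2.resize(p[v-50:v+50,u-65:u+65],None,fx=6,fy=6,interpolation=cv2.INTER_CUBIC))
rem()
E
```

```text
clock: 12.8
position: [0.5224, 0.1582, 0.1071]
ee_rot: [0.674, 0.606, 0.314, -0.282]
ft_force: [-3.4, -3.5, 10.0]
grip_width: 0.404
top 194 197
side 236 220
t 12.9 grasp [0.5229 0.1628 0.1033] q [ 0.81  0.55 -0.85  1.97 -0.64  0.84  0.4 ] F [-3.2 -3.4  8.8] g 0.403
toolx [0.0674 0.6407 0.7648] y [ 0.9943 -0.1062  0.0014] z [ 0.0821  0.7604 -0.6442]
turn [ 0.  0. -0.]
```

View pics/side6.png

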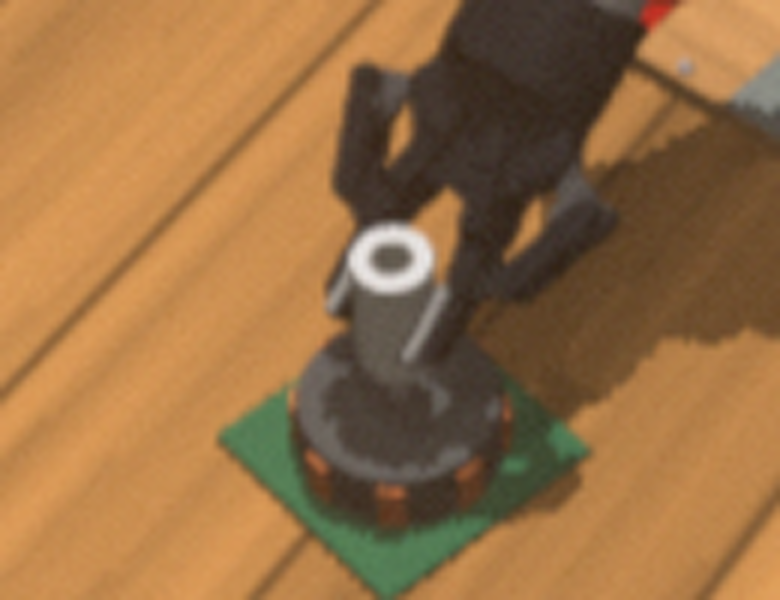

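View pics/top6.png

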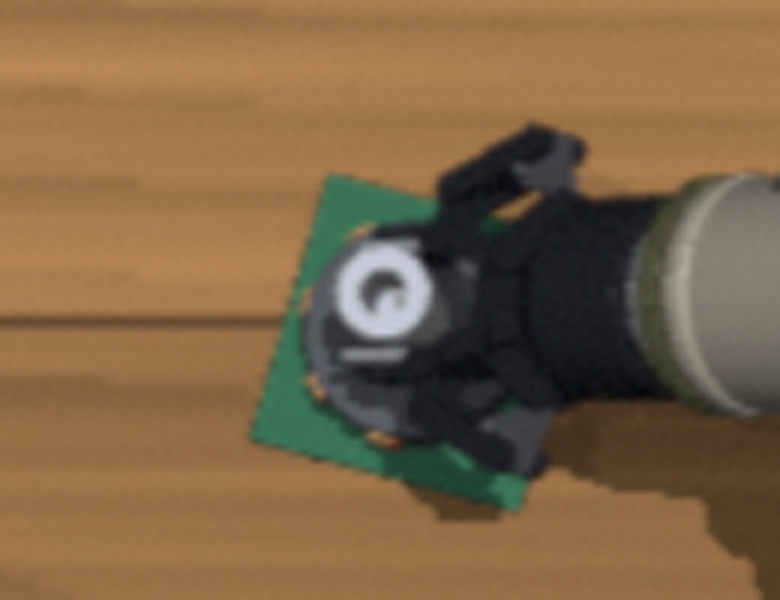

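The bush stops at the tip: vertical force went from −2 to +10 N with the TCP halted at 0.107 m, and the open hole is visible on top at (384,292) and (391,258). I'll check the centring, then lift.

```bash
python3 - <<'E'
from h import *
X,e=tri(cr((384,292),6,(194,197)),cr((391,258),6,(236,220)));print("ring top",X,e, "off shaft mm",(X-[.5242,.162,.136])*1000)
E
python3 -m creep '[[0,0,0,1.5,0,-1.3,255],[0,0,0,4,0,-3.3,255],[0,0,0,15,0,-13,255],[0,0,0,23,0,-19,255],[0,0,0,23,0,-19,255],[0,0,0,23,0,-19,255],[0,0,0,15,0,-13,255],[0,0,0,4,0,-3,255]]' 80
python3 -m creep '[[0,0,0,0,0,0,255],[0,0,0,0,0,0,255],[0,0,0,0,0,0,255],[0,0,0,0,0,0,255]]'
python3 - <<'E'
from h import *
rem()
for n in("top","side"):
    p,d=camera(n);cv2.imwrite(f"pics/{n}7f.png",p);u,v=proj(n,[.524,.162,.22]);u,v=int(u),int(v);print(n,u-65,v-50)
    cv2.imwrite(f"pics/{n}7.png",cv2.resize(p[v-50:v+50,u-65:u+65],None,fx=6,fy=6,interpolation=cv2.INTER_CUBIC))
E
```

```text
ring top [0.5241 0.1618 0.1328] 0.0008525219421379825 off shaft mm [-0.0583 -0.2341 -3.1704]
clock: 13.7
position: [0.5228, 0.1589, 0.2497]
ee_rot: [0.674, 0.607, 0.314, -0.28]
ft_force: [0.5, -0.1, -2.0]
grip_width: 0.403
clock: 14.1
position: [0.5218, 0.1588, 0.247]
ee_rot: [0.675, 0.606, 0.314, -0.282]
ft_force: [0.0, 0.6, -1.2]
grip_width: 0.406
t 14.1 grasp [0.5223 0.1634 0.2431] q [ 0.9   0.3  -0.93  1.89 -0.72  1.09  0.25] F [ 0.   0.6 -1.2] g 0.406
toolx [0.0688 0.6408 0.7646] y [ 0.9943 -0.1065 -0.0002] z [ 0.0813  0.7603 -0.6445]
turn [0. 0. 0.]
top 187 188
side 234 189
```

View pics/side7.png

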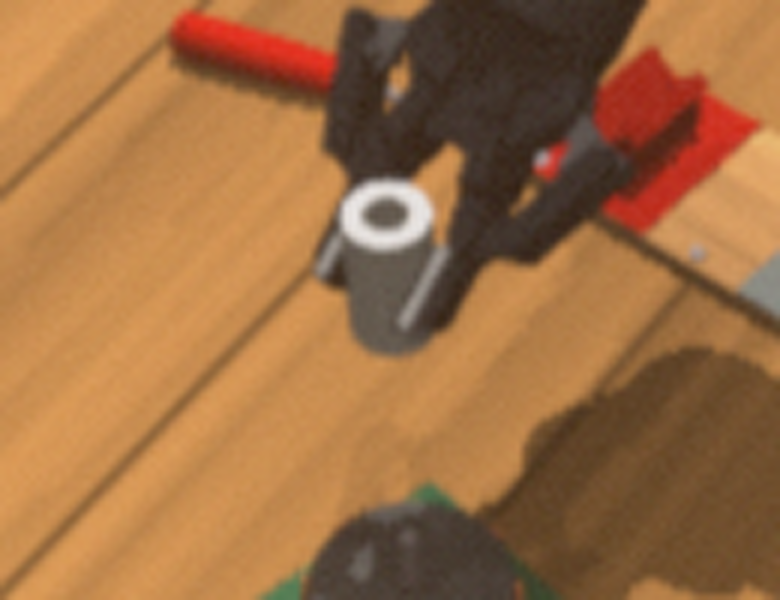

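View pics/top7.png

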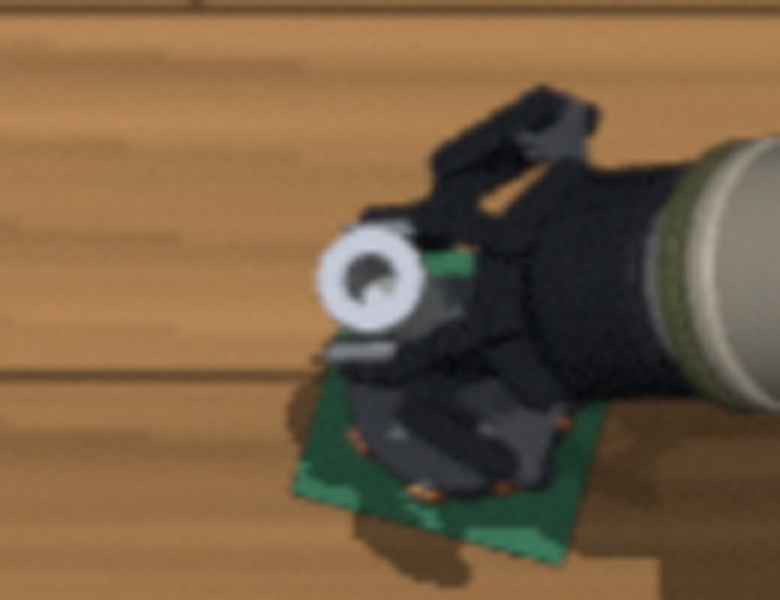

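View pics/side7f.png

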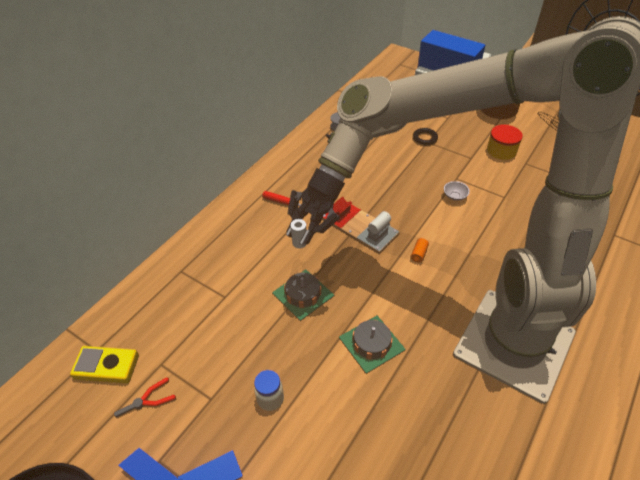

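```bash
python3 - <<'E'
from h import *
X,e=tri(cr((371,278),6,(187,188)),cr((387,214),6,(234,189)));print("ring",X,e)
def ell(n,c,r=.018):
    return np.array([proj(n,c+r*np.array([np.cos(t),np.sin(t),0])) for t in np.linspace(0,2*np.pi,60)])
im=cv2.imread("pics/side7f.png");off=(270,200);im=cv2.resize(im[200:260,270:340],None,fx=10,fy=10,interpolation=cv2.INTER_CUBIC)
im=np.clip(im.astype(float)*1.6,0,255).astype('uint8')
for c in(X,X-[0,0,.064]):
    cv2.polylines(im,[((ell("side",c)-off+.5)*10-.5).astype(int)],True,(0,0,255),1)
cv2.imwrite("pics/ov.png",im)
E
```

```text
ring [0.5235 0.1622 0.2734] 0.00037474486065186384
```

View pics/ov.png

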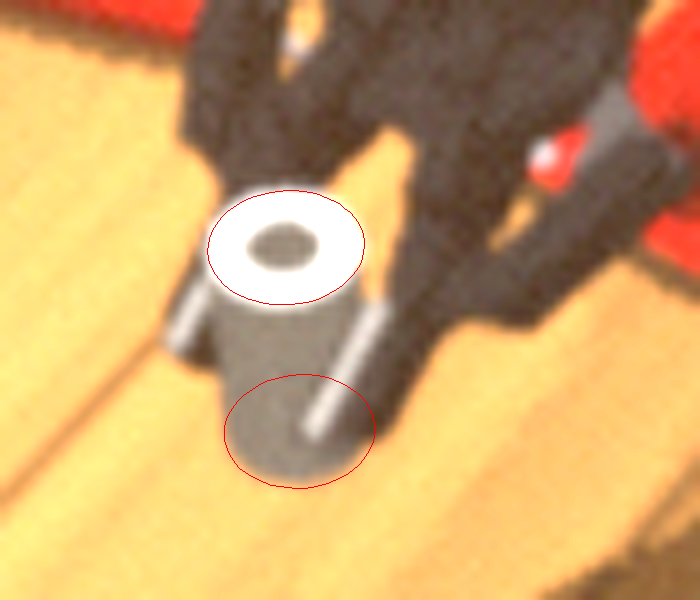

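The overlay shows the bush vertical to within 1–2° with its hole up and its lower end about 0.21 m above the bench. Spare bush, jar, screwdriver and dish look untouched.

```bash
python3 -m creep '[[0,0,0,0,0,0,255],[0,0,0,0,0,0,255],[0,0,0,0,0,0,255]]' 80; python3 -c "
from h import *
rem();print(np.abs(get_obs()['joint_velocities']).max());print(hand_in())"
```

```text
clock: 14.5
position: [0.5222, 0.1588, 0.2478]
ee_rot: [0.674, 0.606, 0.314, -0.281]
ft_force: [-0.4, -0.6, -1.1]
grip_width: 0.408
t 14.5 grasp [0.5227 0.1633 0.2439] q [ 0.9   0.3  -0.93  1.88 -0.72  1.09  0.25] F [-0.4 -0.6 -1.1] g 0.408
toolx [0.0678 0.6413 0.7643] y [ 0.9943 -0.1067  0.0013] z [ 0.0823  0.7598 -0.6449]
turn [ 0.  0. -0.]
0.0017667664998725309
the job is handed in; nothing more can be done
None
```

I took the bush from the red V-block, turned it upright and pressed its lower end on the shaft of the farther motor. It stopped at the tip: the vertical force rose from about −2 N to +10 N with no drop, so that end is solid. That agreed with the recess seen earlier in the other end, so the hole already faced up. I lifted the bush straight up and handed in at 14.5 s, holding it still.

- **Final pose:** both cameras showed the hole facing up. The bush is vertical to within about 1–2°, with its lower end about 0.21 m above the bench and nothing near it.
- **Centring:** at contact the bush was within about 1 mm of the shaft axis.
- **Other objects:** the spare bush, jar, screwdriver and dish looked unmoved in the last side picture. I judged that by eye and did not measure it.
- **Disagreement:** the cameras put the bush's top end about 3 mm lower at contact than a 72 mm tip height implies. That is slightly beyond the 2 mm calibration, but the gripper's own position agreed with 72 mm.

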